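Pile the oak blanks for end sealing and open the sealer's safety cap

ROBOT

A 6-joint arm with a two-finger parallel gripper is mounted at the origin on the work surface. World frame = base frame: x ahead of the robot, y to its left, z up, the work surface at z = 0. Lengths are in m, angles in degrees, forces in N, time in s.
With the tool pointing down it reaches from about 0.375 to 0.9 m from the base axis. Payload 3.1 kg.
Tool frame: the origin (TCP) lies on the centre line of the jaws, within the pads' length; the fingertips stand 8 mm ahead of it and the grasp point (between the pads) lies 11 mm behind it; z points along the fingers, y is the line along which they close (so a half turn about z gives the same grasp; the last joint's range is limited). The gripper opens to 87 mm and grips with 3 to 60 N. Pads are 19 mm wide; open, the fingers measure 117 mm over their backs; the gripper's body (75 mm by 190 mm) begins 51 mm behind the grasp point.
Start: joints at [62.08, 30.224, 82.088, -0, 67.689, -10.227], TCP at [0.19, 0.595, 0.231] pointing down, gripper open.
Joint ranges: [-176.69, 176.69], [-43.24, 126.21], [12.49, 139.97], [-82, 262], [0, 151.66], [-163.58, 163.58]. Speed limits (degrees/s): [159.86, 159.86, 180, 180, 180, 180].

INTERFACE

Orientations are given as a 3x3 rotation matrix whose columns are the frame's x, y, z axes.
In Python, from rig import * gives the robot as it stands.
- The arm moves only by the tool step_arm, never from a script. Its argument "targets" is a list of rows, each a list of 5 numbers: the opening, from -1 (shut) to 1 (fully open), then the shift along the world's x, y, z normalised to -1 to 1, where 1 is 0.25 m, then the turn about the world's z normalised to -1 to 1, where 1 is 180 degrees. In form: [[fingers, x, y, z, turn], ...]. A call has 1 to 20 rows; each row is the pose to reach, as a shift and turn from the pose commanded when the call began, turning the shorter way round; what a row does not reach only later rows make up. A row lasts 1/10 s, in which the tool goes at most 50 mm and 8.59 degrees, less where a joint would pass 70% of its speed; a pose out of reach is approached as far as the arm can. A call with a number of a shift or a turn outside -1 to 1 is refused whole. A call with a gripper value outside its range is refused whole. The fingers move at their own pace and stop on an object; the grip force is fixed at half the most. Time passes only in rows, so rows that repeat a pose let the fingers close. It gives the time, the measured TCP pose, the force, the opening and the grip force at its end, in the units of the state.
- read_state(): the state, without advancing time (a new reading comes with each control period).
- capture(name): name is "scene" or "top" or "wrist"; returns a dict with "color" (420x560x3 uint8, red, green, blue), "mtx" (3x3 intrinsics, pixels), "pose" (4x4, takes a point from camera to world coordinates). Camera axes: x right, y down, z forward; pixel columns grow to the right and rows downward; lengths in m; the calibration is good to about 2 mm. A picture is of the moment at which its call begins. There is no depth.
- hand_in(): hands the job in; it is judged then, once.
The state is a dict: "time_s": time; "joint_positions": joint angles; "qvel": joint speeds; "tau": joint torques, N m; "position": TCP position; "tcp_rot": TCP orientation; "force": force on the tool from outside, world axes, zero at the start; "moment": the same for the moment, N m; "opening": opening from 0.0 (shut) to 1.0 (fully open); "grasp_force": force on a finger pad.
Only numpy, scipy, OpenCV 4.12 (cv2) and the standard library are available. Lean on these libraries where they do the work, as an engineer would, in place of code of your own. Each camera call takes 0.05 s, during which the arm holds its last target. There are 200 camera calls.

TASK

Get the oak blanks ready for end-grain sealing: pile the two loose blanks squarely on the one lying on the sticks, edges and ends flush and lengthwise the same way, so that all the ends can be painted in one go. Then open the sealer bottle held in the vise: press its push-and-turn safety cap down, twist it about 60 degrees anticlockwise (seen from above) while it is down, and lift it straight off. Finish still holding the cap level in the gripper, some 6 cm above the bottle's mouth; leave the brush, the tin and the try square undisturbed.

Things in the scene. Friction and masses are not known exactly. Their poses are not given: they have to be found in the camera images.
- blank_base: oak blank 140 x 50 x 22 mm lying flat and loose (110 g) across two thin fixed sticks, its underside 8 mm above the bench; the bottom of the pile. Origin: centre of its underside; x along its length, y across its width, z up
- blank_a: loose oak blank of the same size, 90 to 145 g, lying flat on the bench; origin and axes as for blank_base
- blank_b: another loose oak blank of the same size, 90 to 145 g, lying flat on the bench; origin and axes as for blank_base. Either of the two may go on first
- bottle: square white plastic bottle, 75 x 75 mm, sides 114 mm high, then a round shoulder and a 33 mm neck. It stands on the bench, clamped immovably in the vise. Origin: centre of its underside; x square to the vise's jaws, z up. Three tabs on the neck hold the cap's three lugs
- bottle_mouth (a point): centre of the bottle's mouth (top of the neck), 160 mm above the bench. The shoulder, at the neck 140 mm above the bench, lies 8 mm or more below the closed cap's skirt
- cap: round grey ribbed push-and-turn cap on the bottle, 55 mm wide, 24 mm high, 50 g, loose. Origin: centre of its underside, 12 mm below the mouth when closed; z up, x through one of its three inner lugs, parallel to the bottle's x when closed (play about 3 degrees, 1.5 mm sideways). Grip its sides from above in any direction, fingertips 17 to 20 mm below its top
- cap_top (a point): centre of the cap's flat top, 24 mm above its origin; axes as the cap's
- brush: bystander: paint brush lying on the bench, 200 x 42 x 20 mm, origin under its middle, x along it towards the bristles
- tin: bystander: closed metal tin standing on the bench, 86 mm diameter, 90 mm high, origin under its centre
- square: bystander: try square lying on the bench: wooden stock 20 x 100 x 14 mm along its y, steel blade 28 mm wide reaching 140 mm from its origin along its x at y = 36 mm; origin under the stock's centre
- vise: wooden twin-screw bench-top vise, fixed, jaws 95 mm high and 240 mm long, one on each x side of the bottle, which stands between them up to 30 mm off the middle. Origin on the bench midway between the jaws; axes parallel to the bottle's. Reaches 107 mm to -x (low foot 290 mm long) and, with its two bar handles (under 80 mm high), 125 mm to +x
- liner (a joint): how far the cap is pressed down over the spring disc inside it, 0 to 0.007 m; 4 N to start, 1 N more per mm. The disc rests on the mouth. Under 4.5 mm teeth stop the cap turning and tabs stop it lifting. Held 5.5 mm down or right at the bottom it turns anticlockwise seen from above; once its x is 38 to 86 degrees round from the bottle's x (best 62) it is free to lift. Clockwise it is blocked
Not all that is in view belongs to the job. Leave any purple look-alike of the blank_a alone.

How it is judged:
By the outcome, as a careful person would: the job done as asked, in the order asked, and still so for the second after the job is handed in, while the arm keeps its last pose, push and grip.
It also fails if it takes over 69 s, if anything falls off the work surface, if the arm or the gripper's body presses on something with over 40 N, if the wrist force passes 120 N, or if a joint passes its speed limit or range.

## Working session

There is one attempt and no reset: what is moved stays moved. The work goes in short steps, Python scripts to look and compute and a tool call to move; the robot and the scene stay as the last step left them, time stands still between calls to the robot, and variables do not carry over. Pictures are saved under pics/ and viewed, at most 10 in all, crops included, and the job is handed in when it is done.

Besides the shell and the picture viewer there is one more tool, called after "Request:" by a JSON object that holds its "api" and its "payload", one argument or row to a line. step_arm: Moves the arm, as the interface text tells. Scaled input: -1 to 1 covers 0.25 m each way for a shift and 180 degrees each way for a turn. Its arguments: {"type":"object","properties":{"targets":{"type":"array","items":{"type":"array","items":{"type":"number"}}}},"required":["targets"]}

```bash
mkdir -p pics; python3 - <<'E'
from rig import *
import cv2,numpy as np
for n in("scene","top"):
    c=capture(n); np.savez(f"pics/{n}0.npz",**c); cv2.imwrite(f"pics/{n}0.png",c["color"][:,:,::-1]); print(n,c["mtx"].round(1).tolist(),c["pose"].round(3).tolist())
s=read_state(); print({k:s[k] for k in("time_s","position","tcp_rot","force","opening")})
E
```

```text
scene [[434.0, 0.0, 281.0], [0.0, 434.0, 206.7], [0.0, 0.0, 1.0]] [[0.401, 0.62, -0.674, 1.436], [0.916, -0.278, 0.289, -0.282], [-0.008, -0.733, -0.68, 1.035], [0.0, 0.0, 0.0, 1.0]]
top [[460.8, 0.0, 279.9], [0.0, 460.8, 205.0], [0.0, 0.0, 1.0]] [[-0.02, -0.984, 0.177, 0.293], [-0.999, 0.024, 0.021, 0.091], [-0.025, -0.177, -0.984, 1.399], [0.0, 0.0, 0.0, 1.0]]
{'time_s': 0.1, 'position': array([0.18964486, 0.59487141, 0.22968402]), 'tcp_rot': array([[-9.52694744e-01,  3.03927559e-01, -8.73735369e-04],
       [ 3.03928644e-01,  9.52693321e-01, -1.67801503e-03],
       [ 3.22406839e-04, -1.86418930e-03, -9.99998210e-01]]), 'force': array([ 0.15395543,  0.44549586, -0.74150566]), 'opening': 0.9987724515343753}
```

View pics/top0.png

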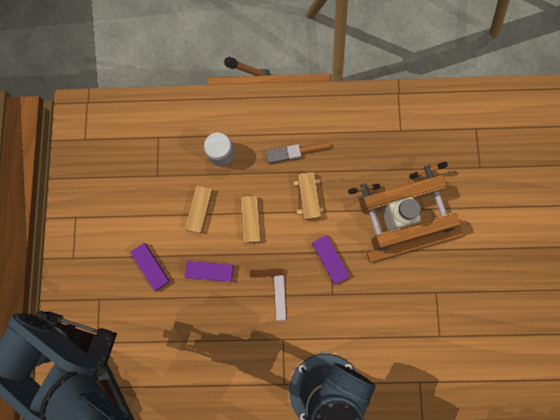

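View pics/scene0.png

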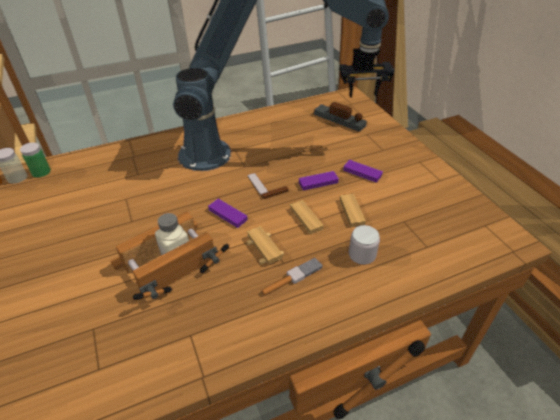

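Top view: the loose oak blanks are at (199,209) and (250,219), and the base on its sticks is at (309,195). The purple look-alikes are at (149,267), (209,271) and (330,259). The cap is at (409,209), the bottle in the vise at (400,215), the tin at (218,148), the brush at (298,152) and the square at (275,290). I choose the three oak-coloured blanks; the one with stick ends showing is the base. Next I measure them and check with a crop.

```bash
cat > h.py <<'E'
from rig import *
import cv2,numpy as np
def ray(c,uv,z):
    M,P=c["mtx"],c["pose"]; d=P[:3,:3]@np.linalg.inv(M)@np.array([uv[0],uv[1],1.]); o=P[:3,3]
    return o+d*(z-o[2])/d[2]
def proj(c,p):
    P=c["pose"]; q=c["mtx"]@(P[:3,:3].T@(np.asarray(p)-P[:3,3])); return q[:2]/q[2]
def tops(c,lo,hi,z,amin=100):
    """blobs in an HSV range -> minAreaRect of the contour cast onto height z: centre, size, angle of long side"""
    m=cv2.inRange(cv2.cvtColor(c["color"],cv2.COLOR_RGB2HSV),np.array(lo),np.array(hi)); m=cv2.morphologyEx(m,cv2.MORPH_OPEN,np.ones((3,3)))
    out=[]
    for k in cv2.findContours(m,cv2.RETR_EXTERNAL,cv2.CHAIN_APPROX_NONE)[0]:
        if cv2.contourArea(k)<amin: continue
        w=np.array([ray(c,q[0],z)[:2] for q in k],np.float32)*1000
        (cx,cy),(a,b),t=cv2.minAreaRect(w)
        if a<b: a,b,t=b,a,t+90
        out.append((k.reshape(-1,2).mean(0).round(),round(cx,1),round(cy,1),round(a,1),round(b,1),round((t+90)%180-90,1)))
    return m,out
E
python3 - <<'E'
from h import *
for n in("top","scene"):
    c=dict(np.load(f"pics/{n}0.npz")); hsv=cv2.cvtColor(c["color"],cv2.COLOR_RGB2HSV)
    for uv in ([(199,209),(205,190),(250,219),(309,195),(315,215),(298,184),(280,215),(409,209),(330,259)] if n=="top" else [(305,212),(350,210),(265,243),(300,222),(168,221)]): print(n,uv,hsv[uv[1],uv[0]])
c=dict(np.load("pics/top0.npz"))
cv2.imwrite("pics/crop0.png",cv2.resize(c["color"][150:270,180:460,::-1],None,fx=2.8,fy=2.8,interpolation=cv2.INTER_CUBIC))
E
```

```text
top (199, 209) [ 17 140 202]
top (205, 190) [ 17 138 183]
top (250, 219) [ 17 140 207]
top (309, 195) [ 17 139 208]
top (315, 215) [ 17 140 202]
top (298, 184) [ 18 125 145]
top (280, 215) [ 15 159 186]
top (409, 209) [ 13  26 118]
top (330, 259) [142 155 145]
scene (305, 212) [ 17 137 211]
scene (350, 210) [ 17 140 199]
scene (265, 243) [ 18 138 215]
scene (300, 222) [ 16 150 119]
scene (168, 221) [ 16  24 115]
```

View pics/crop0.png

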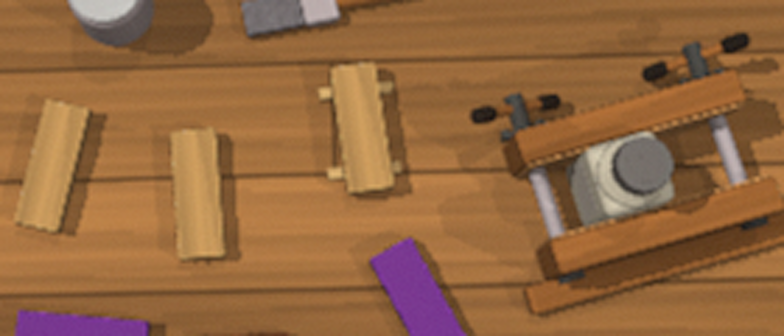

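The crop shows three oak blanks, the right one (crop 362,128) on two sticks, and the grey cap (crop 643,163) on the bottle between the jaws. The choice holds.

```bash
python3 - <<'E'
from h import *
T=dict(np.load("pics/top0.npz")); S=dict(np.load("pics/scene0.npz"))
print("loose z.022"); 
for z in(.022,.030):
    m,o=tops(T,(16,110,150),(20,150,255),z,400); print(z,*o,sep="\n ")
    m2,o=tops(S,(16,110,175),(20,149,255),z,200); print(z,*o,sep="\n S ")
_,o=tops(T,(135,100,60),(150,255,255),.022); print("purple",*o,sep="\n ")
# cap top ellipse z=.172
for n,c,v,u,lo in(("T",T,slice(190,235),slice(385,435),(0,0,60)),("S",S,slice(205,245),slice(145,195),(0,0,60))):
    h=cv2.cvtColor(c["color"],cv2.COLOR_RGB2HSV)
    m=np.zeros(h.shape[:2],np.uint8); m[v,u]=cv2.inRange(h[v,u],np.array((0,0,90)),np.array((40,45,135)))
    m=cv2.morphologyEx(m,cv2.MORPH_OPEN,np.ones((3,3)))
    k=max(cv2.findContours(m,0,1)[0],key=cv2.contourArea)
    w=np.array([ray(c,q[0],.172)[:2] for q in k],np.float32)*1000
    print("cap",n,cv2.boundingRect(k),cv2.fitEllipse(w),cv2.minEnclosingCircle(w))
# vise jaws direction: brown red
E
```

```text
loose z.022
0.022
 (array([250., 219.]), 501.6, 212.9, 140.0, 50.0, 2.8)
 (array([198., 209.]), 536.4, 371.2, 141.5, 50.5, -14.8)
 (array([307., 195.]), 569.5, 40.3, 140.8, 68.9, 5.8)
0.022
 S (array([265., 242.]), 558.0, 40.0, 142.2, 58.3, 6.4)
 S (array([307., 214.]), 498.1, 213.5, 140.5, 49.4, 2.8)
 S (array([353., 208.]), 533.7, 372.1, 139.3, 48.4, -14.0)
0.03
 (array([250., 219.]), 500.4, 212.1, 139.2, 49.7, 2.8)
 (array([198., 209.]), 535.0, 369.6, 140.6, 50.2, -14.8)
 (array([307., 195.]), 567.9, 40.6, 140.0, 68.5, 5.8)
0.03
 S (array([265., 242.]), 564.9, 37.5, 141.1, 57.8, 6.4)
 S (array([307., 214.]), 505.5, 209.5, 139.4, 49.0, 2.8)
 S (array([353., 208.]), 540.9, 366.9, 138.2, 48.1, -14.0)
purple
 (array([209., 271.]), 346.8, 336.4, 140.2, 49.8, 84.3)
 (array([149., 266.]), 364.2, 515.1, 140.1, 50.6, 33.5)
 (array([330., 259.]), 374.4, -25.4, 138.2, 50.6, 26.8)
cap T (400, 199, 20, 19) ((496.35882568359375, -230.97886657714844), (49.283103942871094, 52.1679573059082), 146.54061889648438) ((495.1158752441406, -229.7318115234375), 28.108678817749023)
cap S (159, 214, 17, 12) ((498.10845947265625, -231.65151977539062), (45.76980209350586, 47.774253845214844), 157.94876098632812) ((498.6147155761719, -231.84226989746094), 25.587282180786133)
```

Request:
{"api": "step_arm", "payload": {
  "targets": [
    [1, 0.2, -0.13, 0, 0.018],
    [1, 0.5, -0.33, 0, 0.018],
    [1, 0.7, -0.46, 0, 0.018],
    [1, 0.85, -0.56, 0, 0.018],
    [1, 0.96, -0.62, 0, 0.018],
    [1, 1, -0.65, 0, 0.018]
  ]
}}

```text
time_s: 0.7
position: [0.4414, 0.4314, 0.2302]
tcp_rot: [[-0.968, 0.25, -0.001], [0.25, 0.968, -0.0], [0.0, -0.0, -1.0]]
force: [-0.5, 1.3, -0.1]
opening: 0.995
grasp_force: 0.0
```

Request:
{"api": "step_arm", "payload": {
  "targets": [
    [1, 0.15, -0.1, 0, 0],
    [1, 0.3, -0.2, 0, 0],
    [1, 0.38, -0.244, 0, 0],
    [1, 0.38, -0.244, 0, 0],
    [1, 0.38, -0.244, 0, 0]
  ]
}}

```text
time_s: 1.2
position: [0.534, 0.3721, 0.2299]
tcp_rot: [[-0.968, 0.25, -0.002], [0.25, 0.968, 0.0], [0.002, -0.001, -1.0]]
force: [-0.4, 0.5, -0.5]
opening: 0.994
grasp_force: 0.0
```

```bash
python3 - <<'E'
from h import *
s=read_state(); print(s["time_s"],s["position"],s["tcp_rot"].round(3).tolist(),s["force"])
c=capture("wrist"); np.savez("pics/w1.npz",**c); cv2.imwrite("pics/w1.png",c["color"][:,:,::-1]); print(c["pose"].round(3).tolist())
for z in (.022,): print(*tops(c,(16,100,130),(20,152,255),z,800)[1],sep="\n")
E
```

```text
1.2 [0.53397392 0.37207099 0.22992334] [[-0.968, 0.25, -0.002], [0.25, 0.968, 0.0], [0.002, -0.001, -1.0]] [-0.37706769  0.53191891 -0.50954112]
[[0.251, 0.94, 0.23, 0.473], [0.968, -0.244, -0.06, 0.388], [-0.0, 0.237, -0.971, 0.384], [0.0, 0.0, 0.0, 1.0]]
(array([127., 192.]), 502.5, 213.7, 140.0, 59.0, 3.5)
(array([275., 188.]), 537.6, 367.7, 139.1, 50.2, -14.1)
```

View pics/w1.png

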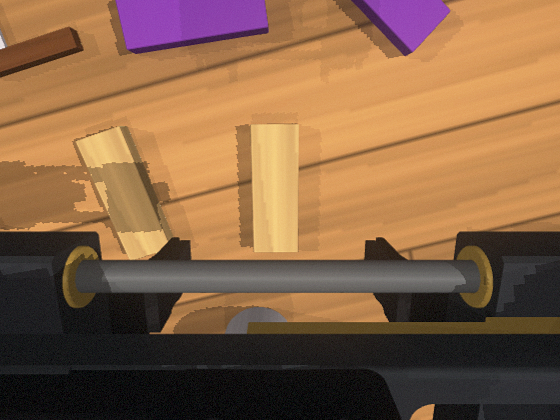

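Wrist view: the chosen blank is at (275,188) between the fingers, with the other loose blank at (127,192). I'll take the same kind of view over the other blank and the base, so lengthwise offsets can be compared without camera bias.

Request:
{"api": "step_arm", "payload": {
  "targets": [
    [1, -0.03, -0.15, 0, 0.045],
    [1, -0.08, -0.34, 0, 0.09],
    [1, -0.11, -0.5, 0, 0.0956],
    [1, -0.136, -0.6, 0, 0.0956],
    [1, -0.136, -0.634, 0, 0.0956],
    [1, -0.136, -0.634, 0, 0.0956],
    [1, -0.136, -0.634, 0, 0.0956]
  ]
}}

```text
time_s: 1.95
position: [0.501, 0.215, 0.2309]
tcp_rot: [[-0.999, -0.049, 0.001], [-0.049, 0.999, 0.001], [-0.001, 0.001, -1.0]]
force: [0.4, 0.2, -0.1]
opening: 1.001
grasp_force: 0.0
```

```bash
cat >> h.py <<'E'
def look(n,z,save=None,lo=(16,100,130),hi=(20,152,255)):
    s=read_state(); c=capture("wrist"); np.savez(f"pics/{n}.npz",**c)
    p=s["position"]*1000; R=s["tcp_rot"]; ya=np.degrees(np.arctan2(-R[1,0],-R[0,0]))
    print("t",round(s["time_s"],2),"tcp",p.round(1),"lenaxis",ya.round(2),"F",s["force"].round(1))
    for o in tops(c,lo,hi,z,800)[1]:
        d=np.array(o[1:3])-p[:2]; a=np.radians(o[5]); print(o,"from tcp: along",round(d@[np.cos(a),np.sin(a)],1),"across",round(d@[-np.sin(a),np.cos(a)],1))
    if save: cv2.imwrite(f"pics/{n}.png",c["color"][:,:,::-1])
    return c
E
python3 -c "
from h import *
look('w2',.022)"
```

```text
t 1.95 tcp [501.  215.  230.9] lenaxis 2.83 F [ 0.4  0.2 -0.1]
(array([ 85., 205.]), 534.2, 7.3, 62.7, 23.0, 6.3) from tcp: along 10.2 across -210.1
(array([117., 217.]), 546.1, 41.6, 94.7, 35.2, 8.0) from tcp: along 20.6 across -178.0
(array([471., 197.]), 501.1, 420.2, 180.3, 82.6, -55.9) from tcp: along -169.9 across 115.2
(array([411., 200.]), 516.6, 358.0, 103.3, 22.8, -13.8) from tcp: along -18.9 across 142.6
(array([347., 167.]), 476.7, 292.4, 80.5, 23.6, 88.1) from tcp: along 76.6 across 26.8
(array([259., 178.]), 504.0, 194.9, 139.2, 22.5, 4.7) from tcp: along 1.4 across -20.3
(array([286., 183.]), 501.6, 223.2, 138.7, 22.6, 3.5) from tcp: along 1.1 across 8.2
```

Request:
{"api": "step_arm", "payload": {
  "targets": [
    [1, 0.07, -0.15, 0, 0.022],
    [1, 0.14, -0.34, 0, 0.022],
    [1, 0.2, -0.52, 0, 0.022],
    [1, 0.24, -0.64, 0, 0.022],
    [1, 0.264, -0.696, 0, 0.022],
    [1, 0.264, -0.696, 0, 0.022],
    [1, 0.264, -0.696, 0, 0.022]
  ]
}}

```text
time_s: 2.7
position: [0.5664, 0.041, 0.2302]
tcp_rot: [[-0.993, -0.118, -0.001], [-0.118, 0.993, 0.001], [0.001, 0.001, -1.0]]
force: [-0.7, 0.6, 0.0]
opening: 1.002
grasp_force: 0.0
```

```bash
python3 -c "
from h import *
look('w3',.030,True)"
```

```text
t 2.7 tcp [566.4  41.  230.2] lenaxis 6.76 F [-0.7  0.6  0. ]
(array([351., 142.]), 509.7, 107.9, 100.5, 17.7, -89.9) from tcp: along -67.0 across -56.6
(array([281., 188.]), 567.8, 44.6, 138.9, 20.8, 7.3) from tcp: along 1.8 across 3.4
(array([248., 190.]), 573.8, 4.4, 140.2, 32.7, 12.7) from tcp: along -0.9 across -37.4
(array([516., 141.]), 490.8, 275.5, 79.0, 45.3, 84.6) from tcp: along 226.3 across 97.4
(array([316., 103.]), 476.1, 54.9, 202.4, 37.3, 87.0) from tcp: along 9.1 across 90.9
(array([461., 143.]), 502.2, 220.3, 136.3, 21.8, 3.9) from tcp: along -51.9 across 183.2
(array([428., 150.]), 504.4, 188.9, 136.5, 22.8, 5.9) from tcp: along -46.5 across 153.4
```

View pics/w3.png

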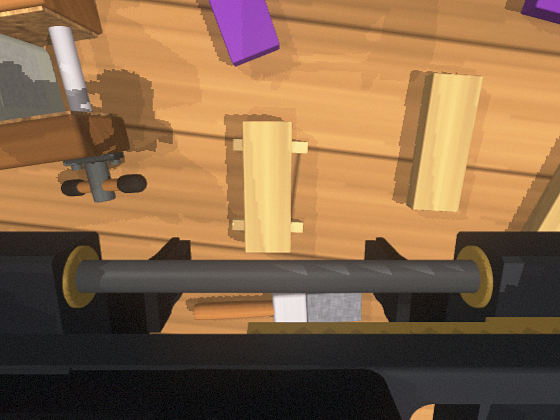

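Wrist view over the base: its top face spans columns 244–292 and rows 121–251, with stick stubs at rows 145 and 226. The colour mask split on the light grain, so I'll re-measure with a wider mask and an opening that drops the sticks.

```bash
python3 - <<'E'
from h import *
for n,z,uv,t in(("w1",.022,(275,188),(533.97,372.07)),("w2",.022,(270,185),(501,215)),("w3",.030,(268,186),(566.4,41.))):
    c=dict(np.load(f"pics/{n}.npz")); h=cv2.cvtColor(c["color"],cv2.COLOR_RGB2HSV)
    print(n,h[uv[1],uv[0]-18:uv[0]+60:8].tolist())
    m=cv2.inRange(h,np.array((15,40,200)),np.array((28,152,255)))
    m=cv2.morphologyEx(m,cv2.MORPH_CLOSE,np.ones((5,5)))
    m=cv2.morphologyEx(m,cv2.MORPH_OPEN,np.ones((25,25)))
    for k in cv2.findContours(m,0,1)[0]:
        if cv2.pointPolygonTest(k,uv,False)<0: continue
        w=np.array([ray(c,q[0],z)[:2] for q in k],np.float32)*1000
        (x,y),(a,b),g=cv2.minAreaRect(w)
        if a<b:a,b,g=b,a,g+90
        g=(g+90)%180-90; d=np.array([x,y])-t; r=np.radians(g)
        print(cv2.boundingRect(k),np.round([x,y,a,b,g],1),"along",d@[np.cos(r),np.sin(r)],"across",d@[-np.sin(r),np.cos(r)])
E
```

```text
w1 [[19, 127, 230], [19, 125, 236], [20, 123, 243], [18, 121, 237], [18, 126, 227], [17, 131, 222], [15, 145, 208], [16, 148, 203], [15, 148, 221], [15, 143, 223]]
(130, 0, 430, 259) [511.2 457.  433.9 212.8 -89.8] along -84.99221202379432 across -22.39064281836006
w2 [[19, 126, 235], [18, 126, 231], [20, 120, 243], [20, 121, 242], [19, 125, 235], [18, 124, 234], [15, 145, 223], [15, 149, 221], [16, 145, 235], [16, 144, 233]]
(128, 84, 432, 175) [493.8 288.6 467.8 181.5  89.9] along 73.64261488373965 across 7.254331765469699
w3 [[19, 123, 240], [20, 118, 245], [22, 113, 249], [20, 120, 244], [19, 127, 235], [17, 127, 229], [15, 152, 217], [15, 148, 216], [14, 146, 210], [15, 147, 222]]
(109, 4, 451, 255) [528.7  91.4 451.6 239.5  89.9] along 50.37800358679021 across 37.75180602005112
```

```bash
cat >> h.py <<'E'
def face(c,z,uv,t,op=21):
    h=cv2.cvtColor(c["color"],cv2.COLOR_RGB2HSV)
    m=cv2.inRange(h,np.array((16,40,185)),np.array((28,136,255)))
    m=cv2.morphologyEx(m,cv2.MORPH_CLOSE,np.ones((5,5))); m=cv2.morphologyEx(m,cv2.MORPH_OPEN,np.ones((op,op)))
    for k in cv2.findContours(m,0,1)[0]:
        if cv2.pointPolygonTest(k,uv,False)<0: continue
        w=np.array([ray(c,q[0],z)[:2] for q in k],np.float32)*1000
        (x,y),(a,b),g=cv2.minAreaRect(w)
        if a<b:a,b,g=b,a,g+90
        g=(g+90)%180-90; d=np.array([x,y])-np.asarray(t)[:2]; r=np.radians(g)
        print(cv2.boundingRect(k),np.round([x,y,a,b,g],1),"along",round(d@[np.cos(r),np.sin(r)],1),"across",round(d@[-np.sin(r),np.cos(r)],1))
E
python3 - <<'E'
from h import *
for n,z,uv,t in(("w1",.022,(275,188),(533.97,372.07)),("w2",.022,(270,185),(501,215)),("w3",.030,(268,186),(566.4,41.))):
    face(dict(np.load(f"pics/{n}.npz")),z,uv,t)
E
```

```text
(251, 124, 48, 128) [537.1 367.9 137.7  49.4 -14.5] along 4.0 across -3.2
(249, 121, 47, 128) [502.8 209.2 138.1  48.6   3.5] along 1.4 across -5.9
(243, 121, 49, 132) [569.6  30.1 138.8  49.3   6.7] along 1.9 across -11.2
```

```bash
python3 - <<'E'
from h import *
T=dict(np.load("pics/top0.npz")); S=dict(np.load("pics/scene0.npz"))
for c in(T,S):
  h=cv2.cvtColor(c["color"],cv2.COLOR_RGB2HSV)
  m=cv2.inRange(h,np.array((16,100,165 if c is T else 190)),np.array((20,150,255)))
  m=cv2.morphologyEx(cv2.resize(m,None,fx=4,fy=4),cv2.MORPH_OPEN,cv2.getStructuringElement(cv2.MORPH_ELLIPSE,(33,33)))
  for k in cv2.findContours(m,0,1)[0]:
    q=k.reshape(-1,2).mean(0)/4
    for z in(.022,.03):
      w=np.array([ray(c,(p[0]+.5)/4-.5,z)[:2] for p in k],np.float32)*1000
      (x,y),(a,b),g=cv2.minAreaRect(w)
      if a<b:a,b,g=b,a,g+90
      print(q.round(),z,np.round([x,y,a,b,(g+90)%180-90],1))
E
```

```text
[250. 219.] 0.022 [502.4 213.2 143.2  53.7   3.5]
[250. 219.] 0.03 [501.2 212.5 142.4  53.4   3.5]
[198. 209.] 0.022 [536.6 371.4 143.1  52.9 -14.4]
[198. 209.] 0.03 [535.2 369.8 142.3  52.6 -14.4]
[309. 195.] 0.022 [570.6  34.  143.6  56.9   6.6]
[309. 195.] 0.03 [569.   34.3 142.8  56.5   6.6]
[265. 243.] 0.022 [558.3  34.5 147.5  49.1   5.6]
[265. 243.] 0.03 [565.2  32.  146.3  48.7   5.6]
[307. 215.] 0.022 [498.6 212.4 141.3  47.5   2.3]
[307. 215.] 0.03 [506.  208.5 140.2  47.2   2.3]
[353. 208.] 0.022 [532.  370.9 143.8  47.3 -13.6]
[353. 208.] 0.03 [539.1 365.8 142.6  46.9 -13.6]
[ 30. 131.] 0.022 [-448.4 -639.3  116.9   39.5    8.1]
[ 30. 131.] 0.03 [-433.5 -636.5  116.    39.2    8.1]
```

Base centre agrees in three views: (569, 33.7) mm at 6.7°. The wrist view has a constant bias of about −3.6 mm across. Now I go to the nearer blank.

Request:
{"api": "step_arm", "payload": {
  "targets": [
    [1, -0.05, 0.12, 0, -0.019],
    [1, -0.12, 0.3, 0, -0.019],
    [1, -0.18, 0.48, -0.1, -0.019],
    [1, -0.23, 0.62, -0.25, -0.019],
    [1, -0.258, 0.696, -0.4, -0.019],
    [1, -0.258, 0.696, -0.52, -0.019],
    [1, -0.258, 0.696, -0.6, -0.019],
    [1, -0.258, 0.696, -0.6, -0.019],
    [1, -0.258, 0.696, -0.6, -0.019],
    [1, -0.258, 0.696, -0.6, -0.019]
  ]
}}

```text
time_s: 3.75
position: [0.5031, 0.2142, 0.0819]
tcp_rot: [[-0.998, -0.058, 0.002], [-0.058, 0.998, 0.001], [-0.003, 0.0, -1.0]]
force: [0.8, -0.2, 1.0]
opening: 0.999
grasp_force: 0.0
```

Request:
{"api": "step_arm", "payload": {
  "targets": [
    [1, 0, -0.004, -0.1, 0],
    [1, 0, -0.004, -0.2, 0],
    [1, 0, -0.004, -0.25, 0],
    [1, 0, -0.004, -0.276, 0],
    [1, 0, -0.004, -0.276, 0],
    [0.3, 0, -0.004, -0.276, 0],
    [0.3, 0, -0.004, -0.276, 0],
    [-1, 0, -0.004, -0.276, 0],
    [-1, 0, -0.004, -0.276, 0],
    [-1, 0, -0.004, -0.276, 0],
    [-1, 0, -0.004, -0.276, 0],
    [-1, 0, -0.004, -0.276, 0]
  ]
}}

```text
time_s: 4.95
position: [0.5025, 0.2123, 0.0117]
tcp_rot: [[-0.998, -0.058, 0.0], [-0.058, 0.998, -0.0], [-0.0, -0.0, -1.0]]
force: [-0.6, -1.1, 2.8]
opening: 0.571
grasp_force: 30.0
```

```bash
python3 - <<'E'
from rig import *
import numpy as np
for i in range(1):
    s=read_state(); R=s["tcp_rot"]; print(s["time_s"],s["position"].round(4),np.degrees(np.arctan2(-R[1,0],-R[0,0])),s["force"].round(1),s["opening"]*87,s["grasp_force"])
E
```

```text
4.95 [0.5025 0.2123 0.0117] 3.3120347381629185 [-0.6 -1.1  2.8] 49.69056091633994 30.000446140766144
```

Request:
{"api": "step_arm", "payload": {
  "targets": [
    [-1, 0, 0, 0.04, 0],
    [-1, 0, 0, 0.13, 0],
    [-1, 0, 0, 0.24, 0],
    [-1, 0.03, -0.05, 0.28, 0.005],
    [-1, 0.07, -0.16, 0.28, 0.01],
    [-1, 0.12, -0.31, 0.28, 0.019],
    [-1, 0.17, -0.46, 0.28, 0.019],
    [-1, 0.22, -0.59, 0.28, 0.019],
    [-1, 0.25, -0.67, 0.28, 0.019],
    [-1, 0.267, -0.714, 0.26, 0.019],
    [-1, 0.267, -0.714, 0.22, 0.019],
    [-1, 0.267, -0.714, 0.19, 0.019],
    [-1, 0.267, -0.714, 0.18, 0.019],
    [-1, 0.267, -0.714, 0.18, 0.019],
    [-1, 0.267, -0.714, 0.18, 0.019]
  ]
}}

```text
time_s: 6.45
position: [0.5688, 0.0349, 0.0564]
tcp_rot: [[-0.993, -0.118, -0.001], [-0.118, 0.993, 0.0], [0.001, 0.0, -1.0]]
force: [0.4, -0.0, -1.3]
opening: 0.57
grasp_force: 30.0
```

```bash
python3 -c "
from h import *
look('w4',.0525,True)"; python3 - <<'E'
import cv2; i=cv2.imread('pics/w4.png'); cv2.imwrite('pics/w4c.png',cv2.resize(i[90:280,170:400],None,fx=2.6,fy=2.6,interpolation=cv2.INTER_CUBIC))
E
```

```text
t 6.45 tcp [568.8  34.9  56.4] lenaxis 6.8 F [ 0.4 -0.  -1.3]
(array([281., 307.]), 595.5, 35.9, 57.9, 16.4, -83.3) from tcp: along 2.1 across 26.6
(array([481., 211.]), 534.2, 129.5, 76.7, 25.6, 89.7) from tcp: along 94.4 across 35.1
(array([284.,  81.]), 511.6, 35.1, 246.3, 113.8, -83.2) from tcp: along -6.9 across -56.8
```

View pics/w4c.png

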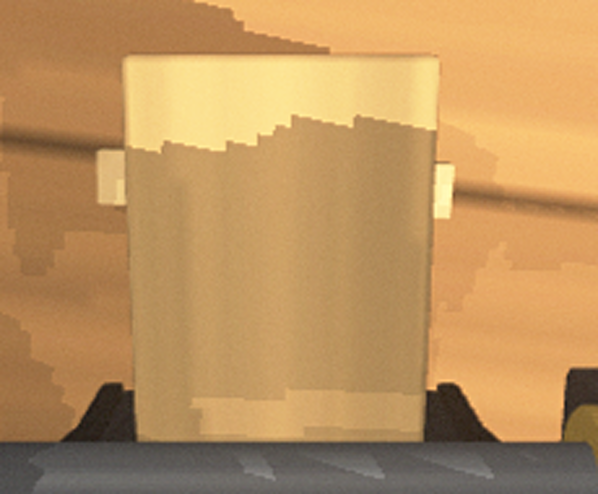

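The held blank hides the base (crop columns 125–440), and the stick stubs are even on both sides. Lower it gently.

Request:
{"api": "step_arm", "payload": {
  "targets": [
    [-1, 0.001, -0.003, -0.02, 0],
    [-1, 0.001, -0.003, -0.036, 0],
    [-1, 0.001, -0.003, -0.046, 0],
    [-1, 0.001, -0.003, -0.052, 0],
    [-1, 0.001, -0.003, -0.056, 0],
    [-1, 0.001, -0.003, -0.058, 0],
    [-1, 0.001, -0.003, -0.058, 0]
  ]
}}

```text
time_s: 7.2
position: [0.5694, 0.0332, 0.042]
tcp_rot: [[-0.993, -0.117, -0.0], [-0.117, 0.993, 0.0], [0.0, 0.0, -1.0]]
force: [-0.8, -0.1, -0.7]
opening: 0.574
grasp_force: 30.0
```

Request:
{"api": "step_arm", "payload": {
  "targets": [
    [-1, 0, 0, -0.003, 0],
    [-1, 0, 0, -0.006, 0],
    [-1, 0, 0, -0.006, 0]
  ]
}}

```text
time_s: 7.5
position: [0.5695, 0.0331, 0.0417]
tcp_rot: [[-0.993, -0.117, 0.001], [-0.117, 0.993, -0.0], [-0.001, -0.0, -1.0]]
force: [-2.1, 0.7, 6.3]
opening: 0.571
grasp_force: 30.0
```

Request:
{"api": "step_arm", "payload": {
  "targets": [
    [-1, 0, 0, 0.003, 0],
    [0.5, 0, 0, 0.003, 0],
    [0.5, 0, 0, 0.003, 0],
    [0.5, 0, 0, 0.003, 0],
    [0.5, 0, 0, -0.025, 0],
    [0.5, 0, 0, -0.05, 0],
    [0.5, 0, 0, -0.05, 0],
    [-1, 0, 0, -0.05, 0],
    [-1, 0, 0, -0.05, 0],
    [-1, 0, 0, -0.05, 0],
    [-1, 0, 0, -0.05, 0],
    [-1, 0, 0, -0.05, 0]
  ]
}}

```text
time_s: 8.7
position: [0.5696, 0.0331, 0.0281]
tcp_rot: [[-0.993, -0.117, 0.0], [-0.117, 0.993, -0.0], [-0.0, -0.0, -1.0]]
force: [1.1, -2.4, -0.3]
opening: 0.574
grasp_force: 30.0
```

Request:
{"api": "step_arm", "payload": {
  "targets": [
    [1, 0, 0, 0, 0],
    [1, 0, 0, 0, 0],
    [1, 0, 0, 0, 0],
    [1, 0, 0, 0.1, 0],
    [1, 0, 0, 0.28, 0],
    [1, 0, 0, 0.46, 0],
    [1, 0, 0, 0.64, 0],
    [1, 0, 0, 0.76, 0],
    [1, 0, 0, 0.81, 0],
    [1, 0, 0, 0.81, 0],
    [1, 0, 0, 0.81, 0]
  ]
}}

```text
time_s: 9.8
position: [0.5683, 0.0333, 0.2291]
tcp_rot: [[-0.993, -0.117, -0.003], [-0.117, 0.993, 0.0], [0.003, 0.001, -1.0]]
force: [-0.6, 0.4, 0.0]
opening: 1.0
grasp_force: 0.0
```

```bash
python3 - <<'E'
from h import *
s=read_state(); print(s["time_s"],s["position"].round(4))
c=capture("wrist"); np.savez("pics/w5.npz",**c)
face(c,.052,(268,180),s["position"]*1000)
d=c["color"][90:270,225:320,::-1]
t=capture("top"); np.savez("pics/t5.npz",**t); sc=capture("scene"); np.savez("pics/s5.npz",**sc)
im=[cv2.resize(q,(int(q.shape[1]*540/q.shape[0]),540),interpolation=cv2.INTER_CUBIC) for q in(d,sc["color"][195:275,225:295,::-1])]
cv2.imwrite("pics/m5.png",np.hstack(im)[:,:800]); print(np.hstack(im).shape)
E
```

```text
9.8 [0.5683 0.0333 0.2291]
(251, 121, 53, 139) [569.4  32.4 137.4  49.6   6.6] along 1.0 across -1.0
(540, 757, 3)
```

View pics/m5.png

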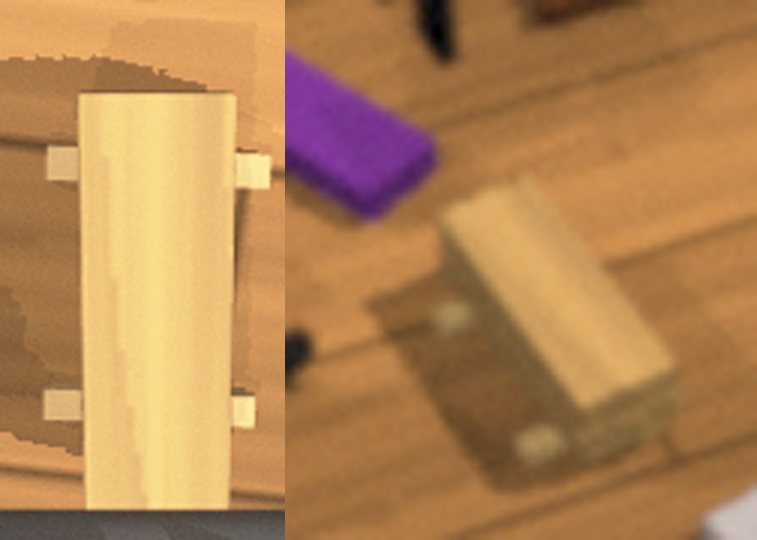

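The wrist crop shows the upper blank covering the base, with its near edge at crop row 93. Measured (569.4, 32.4) at 6.6° against the base's (569.6, 30.1; parallax and bias included) at 6.7°, so it is flush within about 1 mm. The scene crop agrees. Now the second blank.

Request:
{"api": "step_arm", "payload": {
  "targets": [
    [1, -0.01, 0.1, 0, -0.03],
    [1, -0.03, 0.27, 0, -0.06],
    [1, -0.05, 0.46, 0, -0.1],
    [1, -0.06, 0.65, 0, -0.117],
    [1, -0.075, 0.84, 0, -0.117],
    [1, -0.09, 1, 0, -0.117],
    [1, -0.09, 1, 0, -0.117]
  ]
}}

```text
time_s: 10.65
position: [0.5452, 0.2879, 0.2287]
tcp_rot: [[-0.97, 0.242, -0.003], [0.242, 0.97, 0.001], [0.003, 0.001, -1.0]]
force: [0.3, -0.5, -0.2]
opening: 0.998
grasp_force: 0.0
```

Request:
{"api": "step_arm", "payload": {
  "targets": [
    [1, -0.01, 0.14, -0.04, 0],
    [1, -0.024, 0.28, -0.14, 0],
    [1, -0.037, 0.352, -0.3, 0],
    [1, -0.037, 0.352, -0.46, 0],
    [1, -0.037, 0.352, -0.58, 0],
    [1, -0.037, 0.352, -0.6, 0],
    [1, -0.037, 0.352, -0.6, 0],
    [1, -0.037, 0.352, -0.6, 0]
  ]
}}

```text
time_s: 11.45
position: [0.539, 0.3711, 0.0818]
tcp_rot: [[-0.969, 0.248, 0.002], [0.248, 0.969, 0.001], [-0.002, 0.001, -1.0]]
force: [-0.2, 0.5, -0.4]
opening: 1.001
grasp_force: 0.0
```

Request:
{"api": "step_arm", "payload": {
  "targets": [
    [1, 0, 0, -0.1, 0],
    [1, 0, 0, -0.2, 0],
    [1, 0, 0, -0.25, 0],
    [1, 0, 0, -0.276, 0],
    [1, 0, 0, -0.276, 0],
    [0.3, 0, 0, -0.276, 0],
    [0.3, 0, 0, -0.276, 0],
    [-1, 0, 0, -0.276, 0],
    [-1, 0, 0, -0.276, 0],
    [-1, 0, 0, -0.276, 0],
    [-1, 0, 0, -0.276, 0],
    [-1, 0, 0, -0.276, 0]
  ]
}}

```text
time_s: 12.65
position: [0.5375, 0.3708, 0.0117]
tcp_rot: [[-0.969, 0.247, -0.001], [0.247, 0.969, -0.001], [0.0, -0.001, -1.0]]
force: [-1.0, -1.8, 1.6]
opening: 0.571
grasp_force: 30.0
```

Request:
{"api": "step_arm", "payload": {
  "targets": [
    [-1, 0, 0, 0.04, 0],
    [-1, 0, 0, 0.13, 0],
    [-1, 0, 0, 0.26, 0],
    [-1, 0.005, -0.05, 0.34, 0.02],
    [-1, 0.02, -0.16, 0.36, 0.05],
    [-1, 0.03, -0.3, 0.36, 0.08],
    [-1, 0.04, -0.45, 0.36, 0.11],
    [-1, 0.055, -0.6, 0.36, 0.117],
    [-1, 0.07, -0.75, 0.36, 0.117],
    [-1, 0.09, -0.9, 0.36, 0.117],
    [-1, 0.1, -1, 0.36, 0.117],
    [-1, 0.1, -1, 0.36, 0.117]
  ]
}}

```text
time_s: 13.85
position: [0.5637, 0.1181, 0.102]
tcp_rot: [[-0.994, -0.112, 0.001], [-0.112, 0.994, -0.0], [-0.001, -0.001, -1.0]]
force: [0.9, -0.2, -2.0]
opening: 0.574
grasp_force: 30.0
```

Request:
{"api": "step_arm", "payload": {
  "targets": [
    [-1, 0.007, -0.1, 0, 0],
    [-1, 0.015, -0.2, 0, 0],
    [-1, 0.022, -0.29, 0, 0],
    [-1, 0.028, -0.34, -0.02, 0],
    [-1, 0.028, -0.351, -0.05, 0],
    [-1, 0.028, -0.351, -0.08, 0],
    [-1, 0.028, -0.351, -0.09, 0],
    [-1, 0.028, -0.351, -0.09, 0],
    [-1, 0.028, -0.351, -0.09, 0]
  ]
}}

```text
time_s: 14.75
position: [0.5695, 0.0343, 0.0789]
tcp_rot: [[-0.993, -0.118, -0.0], [-0.118, 0.993, 0.0], [0.0, 0.0, -1.0]]
force: [0.2, -0.0, -0.7]
opening: 0.573
grasp_force: 30.0
```

Request:
{"api": "step_arm", "payload": {
  "targets": [
    [-1, 0, -0.003, -0.02, 0],
    [-1, 0, -0.003, -0.036, 0],
    [-1, 0, -0.003, -0.046, 0],
    [-1, 0, -0.003, -0.052, 0],
    [-1, 0, -0.003, -0.056, 0],
    [-1, 0, -0.003, -0.059, 0],
    [-1, 0, -0.003, -0.061, 0],
    [-1, 0, -0.003, -0.061, 0]
  ]
}}

```text
time_s: 15.55
position: [0.5697, 0.0326, 0.0638]
tcp_rot: [[-0.993, -0.117, 0.0], [-0.117, 0.993, -0.0], [-0.0, -0.0, -1.0]]
force: [-0.9, 0.1, -1.8]
opening: 0.57
grasp_force: 30.0
```

Request:
{"api": "step_arm", "payload": {
  "targets": [
    [-1, 0, 0, -0.003, 0],
    [-1, 0, 0, -0.006, 0],
    [-1, 0, 0, -0.004, 0],
    [0.5, 0, 0, -0.002, 0],
    [0.5, 0, 0, 0, 0],
    [0.5, 0, 0, 0, 0],
    [0.5, 0, 0, -0.05, 0],
    [0.5, 0, 0, -0.095, 0],
    [0.5, 0, 0, -0.095, 0],
    [-1, 0, 0, -0.095, 0],
    [-1, 0, 0, -0.095, 0],
    [-1, 0, 0, -0.095, 0],
    [-1, 0, 0, -0.095, 0],
    [-1, 0, 0, -0.095, 0]
  ]
}}

```text
time_s: 16.95
position: [0.5699, 0.0327, 0.0402]
tcp_rot: [[-0.993, -0.117, 0.001], [-0.117, 0.993, -0.0], [-0.001, -0.0, -1.0]]
force: [0.6, -0.5, -1.8]
opening: 0.575
grasp_force: 30.0
```

Request:
{"api": "step_arm", "payload": {
  "targets": [
    [1, 0, 0, 0, 0],
    [1, 0, 0, 0, 0],
    [1, 0, 0, 0, 0],
    [1, 0, 0, 0.1, 0],
    [1, 0, 0, 0.28, 0],
    [1, 0, 0, 0.46, 0],
    [1, 0, 0, 0.64, 0],
    [1, 0, 0, 0.8, 0],
    [1, 0, 0, 0.92, 0],
    [1, 0, 0, 0.92, 0],
    [1, 0, 0, 0.92, 0]
  ]
}}

```text
time_s: 18.05
position: [0.5695, 0.0327, 0.2706]
tcp_rot: [[-0.993, -0.117, 0.001], [-0.117, 0.993, -0.0], [-0.001, -0.0, -1.0]]
force: [-0.4, -0.3, 0.3]
opening: 1.002
grasp_force: 0.0
```

```bash
python3 - <<'E'
from h import *
s=read_state(); print(s["time_s"],s["position"].round(4),s["tcp_rot"][:,2].round(4))
c=capture("wrist"); np.savez("pics/w6.npz",**c)
face(c,.074,(268,180),s["position"]*1000)
d=c["color"][90:270,225:330,::-1]
sc=capture("scene"); np.savez("pics/s6.npz",**sc)
im=[cv2.resize(q,(int(q.shape[1]*540/q.shape[0]),540),interpolation=cv2.INTER_CUBIC) for q in(d,sc["color"][195:275,225:295,::-1])]
cv2.imwrite("pics/m6.png",np.hstack(im)[:,:800])
# cap from wrist-less views: sides of the pile hidden; flushness by end face width in scene
E
```

```text
18.05 [0.5695 0.0327 0.2706] [ 1.1e-03 -2.0e-04 -1.0e+00]
(253, 120, 50, 133) [570.7  32.2 138.4  49.7   6.7] along 1.1 across -0.7
```

View pics/m6.png

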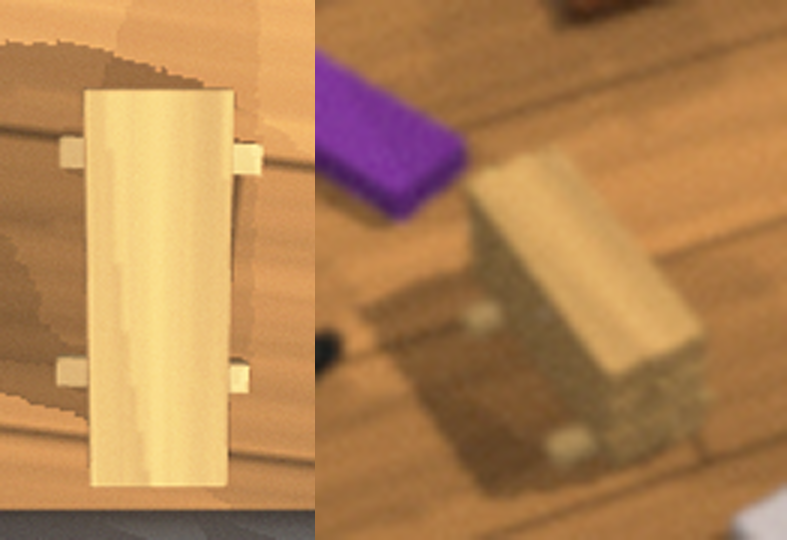

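The pile looks flush in both crops: top face at crop columns 85–233, end face continuous. Now to the cap, with a wrist look before turning.

Request:
{"api": "step_arm", "payload": {
  "targets": [
    [1, 0, -0.1, 0, 0],
    [1, 0, -0.28, 0, 0],
    [1, 0, -0.46, 0, 0],
    [1, 0, -0.64, 0, 0],
    [1, 0, -0.82, 0, 0],
    [1, 0, -0.96, 0, 0],
    [1, 0, -1, 0, 0],
    [1, 0, -1, 0, 0],
    [1, 0, -1, 0, 0]
  ]
}}

```text
time_s: 19.05
position: [0.569, -0.2159, 0.2687]
tcp_rot: [[-0.993, -0.117, -0.003], [-0.117, 0.993, 0.003], [0.002, 0.003, -1.0]]
force: [0.4, 0.4, 0.1]
opening: 0.998
grasp_force: 0.0
```

```bash
python3 - <<'E'
from h import *
s=read_state(); print(s["time_s"],s["position"].round(4),s["joint_positions"],s["force"])
c=capture("wrist"); np.savez("pics/w7.npz",**c); cv2.imwrite("pics/w7.png",c["color"][:,:,::-1])
print(proj(c,(.4975,-.2313,.172)))
E
```

```text
19.05 [ 0.569  -0.2159  0.2687] [-3.13122162e+01  2.67391442e+01  8.18764479e+01  5.03333376e-02
  7.15839903e+01 -1.28053856e+02] [0.40320252 0.35529699 0.12572341]
[268.24558504 111.85566597]
```

View pics/w7.png

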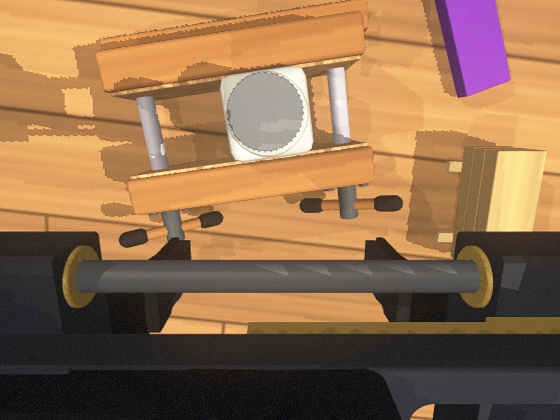

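Wrist view: the cap's rim spans columns 226–307 and rows 71–153, so its centre is (266.5,112). The point predicted from the other two views was (268,112), so they agree within about 1 mm.

Request:
{"api": "step_arm", "payload": {
  "targets": [
    [1, -0.05, -0.01, 0, -0.04],
    [1, -0.12, -0.02, 0, -0.08],
    [1, -0.2, -0.04, 0, -0.12],
    [1, -0.26, -0.056, 0, -0.17],
    [1, -0.288, -0.056, 0, -0.22],
    [1, -0.288, -0.056, 0, -0.27],
    [1, -0.288, -0.056, 0, -0.31],
    [1, -0.288, -0.056, 0, -0.35],
    [1, -0.288, -0.056, -0.05, -0.4],
    [1, -0.288, -0.056, -0.12, -0.43],
    [1, -0.288, -0.056, -0.2, -0.445],
    [1, -0.288, -0.056, -0.24, -0.445],
    [1, -0.288, -0.056, -0.24, -0.445],
    [1, -0.288, -0.056, -0.24, -0.445]
  ]
}}

```text
time_s: 20.5
position: [0.4981, -0.2308, 0.2105]
tcp_rot: [[-0.288, 0.958, 0.0], [0.958, 0.288, -0.0], [-0.0, 0.0, -1.0]]
force: [-0.6, -0.2, 0.9]
opening: 1.001
grasp_force: 0.0
```

Request:
{"api": "step_arm", "payload": {
  "targets": [
    [1, 0, 0, -0.06, 0],
    [1, 0, 0, -0.13, 0],
    [1, 0, 0, -0.175, 0],
    [1, 0, 0, -0.194, 0],
    [1, 0, 0, -0.194, 0],
    [0.5, 0, 0, -0.194, 0],
    [0.35, 0, 0, -0.194, 0],
    [0.3, 0, 0, -0.194, 0],
    [0.2, 0, 0, -0.194, 0],
    [-1, 0, 0, -0.194, 0],
    [-1, 0, 0, -0.194, 0],
    [-1, 0, 0, -0.194, 0],
    [-1, 0, 0, -0.194, 0]
  ]
}}

```text
time_s: 21.8
position: [0.4972, -0.2314, 0.1617]
tcp_rot: [[-0.286, 0.958, -0.001], [0.958, 0.286, -0.0], [0.0, -0.001, -1.0]]
force: [-2.9, -1.2, 3.1]
opening: 0.615
grasp_force: 30.0
```

```bash
python3 -c "
from h import *
s=read_state(); print(s['time_s'],s['position'].round(4),s['force'].round(1),s['moment'].round(2),s['opening']*87,s['joint_positions'].round(1))"
```

```text
21.8 [ 0.4972 -0.2314  0.1617] [-2.9 -1.2  3.1] [-0.22  0.51  0.  ] 53.48505073193543 [-36.6  29.7  97.   -0.   53.3 -53.2]
```

Request:
{"api": "step_arm", "payload": {
  "targets": [
    [-1, 0, 0, -0.006, 0],
    [-1, 0, 0, -0.012, 0],
    [-1, 0, 0, -0.018, 0],
    [-1, 0, 0, -0.023, 0],
    [-1, 0, 0, -0.026, 0],
    [-1, 0, 0, -0.026, 0]
  ]
}}

```text
time_s: 22.4
position: [0.4973, -0.2314, 0.156]
tcp_rot: [[-0.286, 0.958, -0.001], [0.958, 0.286, -0.0], [-0.0, -0.001, -1.0]]
force: [-4.9, 0.7, 9.3]
opening: 0.62
grasp_force: 30.0
```

Request:
{"api": "step_arm", "payload": {
  "targets": [
    [-1, 0, 0, -0.003, 0],
    [-1, 0, 0, -0.006, 0],
    [-1, 0, 0, -0.008, 0],
    [-1, 0, 0, -0.008, 0]
  ]
}}

```text
time_s: 22.8
position: [0.4973, -0.2314, 0.1547]
tcp_rot: [[-0.286, 0.958, -0.0], [0.958, 0.286, -0.001], [-0.001, -0.001, -1.0]]
force: [-4.7, 0.6, 12.8]
opening: 0.619
grasp_force: 30.0
```

Request:
{"api": "step_arm", "payload": {
  "targets": [
    [-1, 0, 0, -0.002, 0.015],
    [-1, 0, 0, -0.002, 0.04],
    [-1, 0, 0, -0.002, 0.07],
    [-1, 0, 0, -0.002, 0.1],
    [-1, 0, 0, -0.002, 0.13],
    [-1, 0, 0, -0.002, 0.16],
    [-1, 0, 0, -0.002, 0.19],
    [-1, 0, 0, -0.002, 0.22],
    [-1, 0, 0, -0.002, 0.25],
    [-1, 0, 0, -0.002, 0.28],
    [-1, 0, 0, -0.002, 0.31],
    [-1, 0, 0, -0.002, 0.335],
    [-1, 0, 0, -0.002, 0.344],
    [-1, 0, 0, -0.002, 0.344],
    [-1, 0, 0, -0.002, 0.344]
  ]
}}

```text
time_s: 24.3
position: [0.4971, -0.232, 0.1547]
tcp_rot: [[-0.98, 0.198, -0.0], [0.198, 0.98, -0.002], [0.0, -0.002, -1.0]]
force: [-6.7, 0.3, 16.5]
opening: 0.617
grasp_force: 30.0
```

```bash
python3 -c "
from h import *
s=read_state(); print(s['time_s'],s['position'].round(4),s['force'].round(1),s['moment'].round(2),s['opening']*87,s['joint_positions'].round(1))"
```

```text
24.3 [ 0.4971 -0.232   0.1547] [-6.7  0.3 16.5] [-0.05  1.23 -0.08] 53.71580282889836 [-3.660e+01  3.030e+01  9.730e+01 -1.000e-01  5.230e+01 -1.151e+02]
```

Request:
{"api": "step_arm", "payload": {
  "targets": [
    [-1, 0, 0, 0.01, 0],
    [-1, 0, 0, 0.02, 0],
    [-1, 0, 0, 0.035, 0],
    [-1, 0, 0, 0.05, 0],
    [-1, 0, 0, 0.06, 0],
    [-1, 0, 0, 0.06, 0]
  ]
}}

```text
time_s: 24.9
position: [0.4971, -0.2318, 0.1671]
tcp_rot: [[-0.98, 0.198, -0.002], [0.198, 0.98, -0.001], [0.001, -0.001, -1.0]]
force: [-3.3, -3.2, -0.7]
opening: 0.616
grasp_force: 30.0
```

Request:
{"api": "step_arm", "payload": {
  "targets": [
    [-1, 0, 0, 0.02, 0],
    [-1, 0, 0, 0.05, 0],
    [-1, 0, 0, 0.09, 0],
    [-1, 0, 0, 0.14, 0],
    [-1, 0, 0, 0.19, 0],
    [-1, 0, 0, 0.23, 0],
    [-1, 0, 0, 0.255, 0],
    [-1, 0, 0, 0.266, 0],
    [-1, 0, 0, 0.266, 0],
    [-1, 0, 0, 0.266, 0],
    [-1, 0, 0, 0.266, 0]
  ]
}}

```text
time_s: 26.0
position: [0.4973, -0.2311, 0.2334]
tcp_rot: [[-0.98, 0.199, -0.001], [0.199, 0.98, 0.001], [0.001, 0.001, -1.0]]
force: [-0.0, -0.1, -0.5]
opening: 0.612
grasp_force: 30.0
```

```bash
python3 - <<'E'
from h import *
s=read_state(); print(s['time_s'],s['position'].round(4),s['force'].round(1),s['opening']*87,s['grasp_force'])
a=capture("scene"); b=capture("top"); np.savez("pics/t8.npz",**b); np.savez("pics/s8.npz",**a)
f=lambda q:cv2.resize(q[:,:,::-1],(400,300),interpolation=cv2.INTER_CUBIC)
cv2.imwrite("pics/m8.png",np.vstack([np.hstack([f(a["color"][165:285,110:270]),f(b["color"][150:270,260:420])]),np.hstack([f(a["color"]),f(b["color"])])]))
E
```

```text
26.0 [ 0.4973 -0.2311  0.2334] [-0.  -0.1 -0.5] 53.207341094217014 29.99975457087146
```

View pics/m8.png

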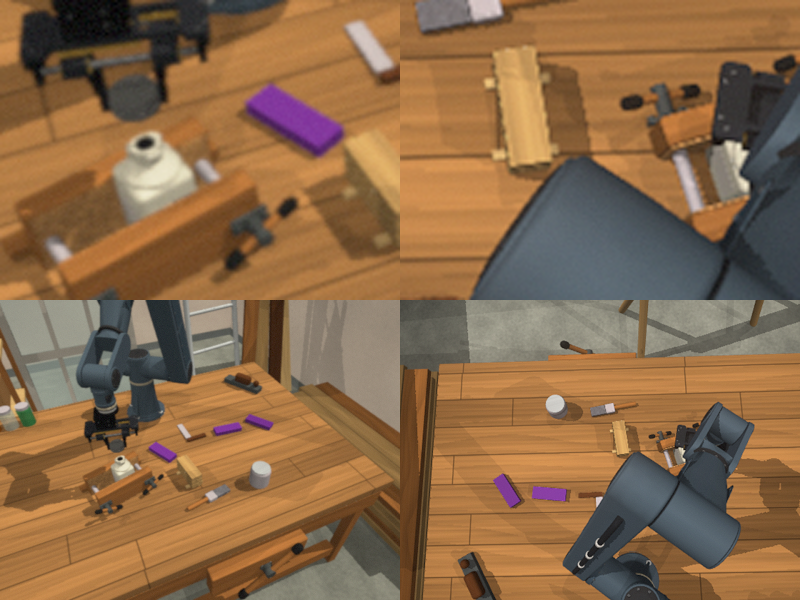

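The cap is held level above the open mouth (scene crop 135,98, with the mouth at 145,143). The pile stands square, and the brush, tin, square and purple pieces are where they were.

```bash
python3 -c "
from rig import *
print(hand_in())"
```

```text
the job is handed in; nothing more can be done
None
```

The job is handed in at about 26 s. Both loose blanks are piled on the base, flush to about 1 mm by the wrist camera. The cap was pressed, turned 62° anticlockwise and lifted off, and is held level about 6 cm above the mouth. The brush, tin and square were not touched.

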